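# Return the finial and present its tin

### The job

On the carving bench, first stand the stray turned wooden finial, foot down, in the one tin on the revolving stand that has no lid, and let go of it. Then turn the carousel slowly by hand until this open tin lines up squarely with the fixed brass pointer, and keep the turntable still with a firm grip on one of the wooden lid knobs: the program finishes while holding it. Leave the plain dowel and the square offcut that stand near it where they are.

Things in the scene. Friction and masses are not known exactly. Their poses are not given: they have to be found in the camera images.
- stand: fixed dark wood foot of the carousel, a disc 180 mm across, 18 mm high. Origin on the bench, on the turning axis. An arm runs along its own -x axis (roughly towards the robot) to a brass pointer post 165 to 187 mm from the axis, 30 mm wide, 46 mm high, with a 22 mm brass cone on top. Place and yaw vary.
- turntable: wooden turntable, 300 mm across, top face 32 mm above the bench; origin on the turning axis, on its underside 18 mm up. Turns endlessly either way about the vertical with slight friction (0.06 N m), stays where left. Five aluminium tins are fixed on it, centred 100 mm from the axis, 72 degrees apart; the open one on its own -x axis. Centre post 34 mm across, top 97 mm above the bench.
- open_tin (a point): centre of the inner floor of the open tin, the only one of the five without a lid (37 mm above the bench). Tin: 76 mm outside, 70 mm inside diameter, rim 40 mm above this floor, 77 mm above the bench.
- front_spot (a point): fixed point straight in front of the pointer, 100 mm from the turning axis on the line from the axis to the pointer, at the height of the open tin's floor: the open tin lines up with the pointer when open_tin coincides with this point.
- lid_knob1 (a point): top centre of the wooden knob on the lid of the first tin anticlockwise (seen from above) from the open one. Knob: upright cylinder 22 mm diameter, 30 mm tall, top 115 mm above the bench; lid 80 mm across, its top 85 mm above the bench. Lid and knob are fixed to the tin and turntable.
- lid_knob2 (a point): top centre of the wooden knob on the lid of the second tin anticlockwise (seen from above) from the open one. Knob: upright cylinder 22 mm diameter, 30 mm tall, top 115 mm above the bench; lid 80 mm across, its top 85 mm above the bench. Lid and knob are fixed to the tin and turntable.
- lid_knob3 (a point): top centre of the wooden knob on the lid of the third tin anticlockwise (seen from above) from the open one. Knob: upright cylinder 22 mm diameter, 30 mm tall, top 115 mm above the bench; lid 80 mm across, its top 85 mm above the bench. Lid and knob are fixed to the tin and turntable.
- lid_knob4 (a point): top centre of the wooden knob on the lid of the fourth tin anticlockwise (seen from above) from the open one. Knob: upright cylinder 22 mm diameter, 30 mm tall, top 115 mm above the bench; lid 80 mm across, its top 85 mm above the bench. Lid and knob are fixed to the tin and turntable.
- finial: loose turned finial of pale wood, upright, 88 mm tall, about 50 g, origin at the centre of its foot's underside. Foot 34 mm diameter, neck 22 mm diameter 20 to 30 mm up, cylindrical belly 36 mm diameter 42 to 68 mm up, then tapers to a blunt point. In one of three places at the robot's right, the others taken by dowel and offcut.
- dowel: bystander: plain upright dowel of the same wood, 34 mm diameter, 70 mm tall, origin under its centre. Leave alone.
- offcut: bystander: square block of the same wood, 36 x 36 x 66 mm upright, origin under its centre. Leave alone.

How it is judged:
By the outcome, as a careful person would: the job done as asked, in the order asked, and still so for the second after the job is handed in, while the arm keeps its last pose, push and grip.
It also fails if it takes over 64 s, if anything falls off the work surface, if the arm or the gripper's body presses on something with over 40 N, if the wrist force passes 120 N, or if a joint passes its speed limit or range.

### The arm

A 6-joint arm with a two-finger parallel gripper is mounted at the origin on the work surface. World frame = base frame: x ahead of the robot, y to its left, z up, the work surface at z = 0. Lengths are in mm, angles in rad, forces in N, time in s.
With the tool pointing down it reaches from about 350 to 975 mm from the base axis. Payload 7.1 kg.
Tool frame: the origin (TCP) lies midway between the tips of the shut fingers; the grasp point (between the pads) lies 19 mm behind it (ctrl.hold_point_z is the distance from the TCP to the grasp point, in mm); z points along the fingers, y is the line along which they close (so a half turn about z gives the same grasp; the last joint's range is limited). The gripper opens to 88 mm and grips with 3 to 60 N. Pads are 20 mm wide; open, the fingers measure 115 mm over their backs; the gripper's body (75 mm by 178 mm) begins 61 mm behind the grasp point.
Start: joints at [1.214, 0.423, 1.63, -0, 1.089, -0.019], TCP at [207.1, 589.673, 190.975] pointing down, gripper open.
Joint ranges: [-3, 3], [-0.9, 2.11], [0.09, 2.58], [-1.31, 4.45], [0.11, 2.69], [-2.54, 2.54]. Speed limits (rad/s): [2.39, 2.39, 3.01, 3.14, 3.14, 3.14].

### API

Orientations are given as a unit quaternion [x, y, z, w].
In Python, from station import ctrl gives the robot as it stands.
- The arm moves only by the tool arm_command, never from a script. Its arguments are lists of equal length, an entry for each row: "delta_pos": the shift along the tool's x, y, z in mm, a list of three; "turn": the turn, a rotation vector about the tool's x, y, z in rad, a list of three. In form: {"delta_pos": [[dx, dy, dz], ...], "turn": [[rx, ry, rz], ...]}. A call has 1 to 8 rows; each row shifts and turns the commanded pose from where the row before left it, along the tool's axes as they then stand; what a row does not reach is not made up. A row lasts 1/8 s, in which the tool goes at most 62.5 mm and 10.7 degrees, less where a joint would pass 70% of its speed; a pose out of reach is approached as far as the arm can. A call is refused whole if a number of a shift passes 62.5 or a number of a turn 0.188, either way. A call with a gripper value outside its range is refused whole. "gripper" is the opening, from -1 (shut) to 1 (fully open), so that 0 is half open, set as the call begins (left out, the last holds). The fingers move at their own pace and stop on an object; "grip_force" is the grip in N (left out, the last holds). Time passes only in rows, so rows that do not move let the fingers close. It gives the time, the measured TCP pose, the force, the opening and the grip force at its end, in the units of the state.
- ctrl.get_obs(): the state, without advancing time (a new reading comes with each control period).
- ctrl.read_camera(name): name is "scene" or "top" or "wrist"; returns (picture, depth): 480x640x3 uint8, blue, green, red; 480x640 float32, mm along the optical axis (not along the pixel's ray), 0 where there is no reading.
- ctrl.camera_params(name): a dict with "fov_y" (degrees; the focal length in pixels is half the picture's height over the tangent of half this angle, whatever the lens; pixels are square), "cx", "cy" (the principal point, pixels), "k1" (the pictures are not rectified: a ray, as slopes to the right and down, at radius r is drawn at 1 + k1 r^2 times it, then the intrinsics apply), "rvec" (rotation vector, rad) and "tvec" (3), from world to camera coordinates, as OpenCV has them; the wrist camera has in their place "mount" (4x4, takes a point from camera to tool coordinates, whose origin is the TCP and whose axes are the flange's). Camera axes: x right, y down, z forward; pixel columns grow to the right and rows downward; lengths in mm; the calibration is good to about 2 mm. A picture is of the moment at which its call begins: read the wrist's pose just before it. camera_params takes no time and is no camera call.
- ctrl.sign_off(): hands the job in; it is judged then, once.
Trained networks look in the newest picture that a camera, given by its name, has taken for a name from the list of things; names that differ only in an ending like _2 or _b are one class to them, and where a whole thing is asked for, a point or a joint stands for the part that bears it (a point fixed in the world has none). Each returns a list of dicts, best first, with "p" (0 to 1); they miss things now and then, are a little off and sometimes report something else, mostly with a low value. They report only what shows in the picture. A call takes as long as a camera call.
- ctrl.recognise(camera, label): "position" ([x, y, z] in mm, in world coordinates, good to about 4 mm: the middle of the surface that is visible of it).
- ctrl.trace(camera, label): "region" (480x640 bool, what is visible of it).
The state is a dict: "t": time; "joint_positions": joint angles; "joint_velocities": joint speeds; "joint_torque": joint torques, N m; "eef_pos": TCP position; "orientation": TCP orientation; "ft_force": force on the tool from outside, world axes, zero at the start; "torque": the same for the moment, N m; "finger_gap": finger opening in mm; "grip_force": force on a finger pad.
Only numpy, scipy, OpenCV 4.12 (cv2) and the standard library are available. Lean on these libraries where they do the work, as an engineer would, in place of code of your own. Each camera call takes 0.05 s, during which the arm holds its last target. There are 200 camera calls.

## Working session

There is one attempt and no reset: what is moved stays moved. The work goes in short steps, Python scripts to look and compute and a tool call to move; the robot and the scene stay as the last step left them, time stands still between calls to the robot, and variables do not carry over. Pictures are saved under pics/ and viewed, at most 10 in all, crops included, and the job is handed in when it is done.

Besides the shell and the picture viewer there is one more tool, called after "Emit:" as name(argument=value, ...) on one line, values as JSON. arm_command: Moves the arm, as the interface text tells. Its arguments: {"type":"object","properties":{"delta_pos":{"type":"array","items":{"type":"array","items":{"type":"number"}}},"turn":{"type":"array","items":{"type":"array","items":{"type":"number"}}},"gripper":{"type":"number"},"grip_force":{"type":"number"}},"required":["delta_pos","turn"]}

```bash
mkdir -p pics
cat > h.py <<'E'
import numpy as np, cv2
from scipy.spatial.transform import Rotation as R
from station import ctrl
def world(cam, uv, d):
    p=ctrl.camera_params(cam); f=240/np.tan(np.radians(p['fov_y'])/2)
    K=np.array([[f,0,p['cx']],[0,f,p['cy']],[0,0,1]])
    uv=np.asarray(uv,float).reshape(-1,1,2)
    n=cv2.undistortPoints(uv,K,np.array([p['k1'],0,0,0.]))[:,0]
    c=np.c_[n,np.ones(len(n))]*np.asarray(d,float).reshape(-1,1)
    if 'mount' in p:
        o=ctrl.get_obs(); M=np.array(p['mount']); c=c@M[:3,:3].T+M[:3,3]
        return R.from_quat(o['orientation']).apply(c)+o['eef_pos']
    return (c-np.ravel(p['tvec']))@R.from_rotvec(np.ravel(p['rvec'])).as_matrix()
E
python3 - <<'E'
from h import *
o=ctrl.get_obs(); print(o['t'],o['eef_pos'],o['orientation'],o['finger_gap'])
print(R.from_quat(o['orientation']).as_matrix().round(3))
a,da=ctrl.read_camera('top'); b,_=ctrl.read_camera('scene')
cv2.imwrite('pics/top.png',a); cv2.imwrite('pics/scene.png',b)
for l in ['finial','dowel','offcut','turntable','stand','open_tin','lid_knob1','lid_knob2','lid_knob3','lid_knob4']:
    print(l,[(np.round(r['position']).tolist(),round(r['p'],2)) for r in ctrl.recognise('top',l)[:5]])
for c in ['top','wrist']: 
    p=ctrl.camera_params(c); print(p)
E
```

```text
0.0 [206.89627326 589.10215676 190.21125341] [ 1.68097192e-01  9.85770111e-01 -7.75350913e-04 -1.45879517e-04] 87.6699357626047
[[-0.943  0.331 -0.001]
 [ 0.331  0.943 -0.001]
 [ 0.    -0.002 -1.   ]]
finial [([574.0, -262.0, 73.0], 0.9)]
dowel [([422.0, -242.0, 72.0], 0.67)]
offcut [([482.0, -353.0, 63.0], 0.9)]
turntable [([549.0, 28.0, 32.0], 0.79)]
stand [([547.0, 33.0, 33.0], 0.62), ([552.0, 27.0, 32.0], 0.19)]
open_tin [([552.0, 30.0, 29.0], 0.66)]
lid_knob1 [([553.0, 28.0, 33.0], 0.93)]
lid_knob2 [([553.0, 28.0, 33.0], 0.93)]
lid_knob3 [([553.0, 28.0, 33.0], 0.93)]
lid_knob4 [([553.0, 28.0, 33.0], 0.93)]
{'fov_y': 47.52136496782022, 'cx': 310.97876652370667, 'cy': 238.2774576449864, 'k1': 0.02705933401133489, 'rvec': array([ 2.13134983, -2.15495759,  0.15911433]), 'tvec': array([-83.21702168, 541.90088567, 869.07592972])}
{'fov_y': 71.56148291195366, 'cx': 319.7427290477248, 'cy': 240.18772745278198, 'k1': -0.05023300931072594, 'mount': array([[-1.53813268e-04, -9.53919461e-01, -3.00062724e-01,
         8.28287944e+01],
       [ 9.99999956e-01, -7.04973335e-05, -2.88487960e-04,
         6.54896720e-01],
       [ 2.54040657e-04, -3.00062755e-01,  9.53919430e-01,
        -1.93358186e+02],
       [ 0.00000000e+00,  0.00000000e+00,  0.00000000e+00,
         1.00000000e+00]])}
```

View pics/top.png

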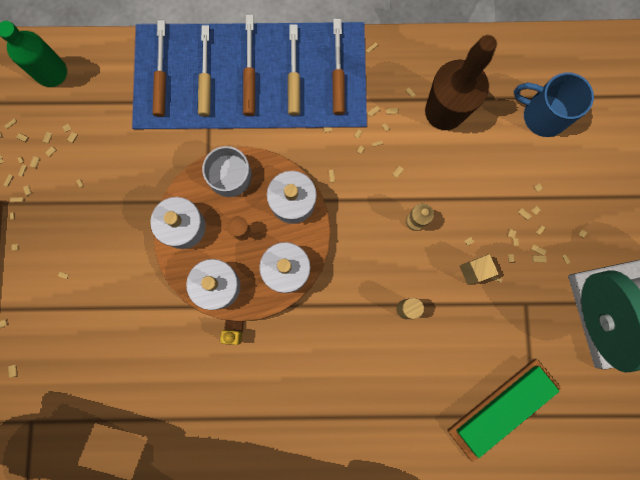

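View pics/scene.png

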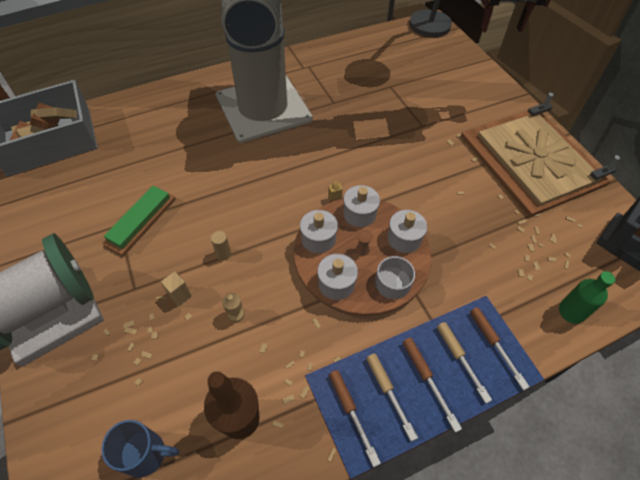

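The top view shows the open tin at (227,170). The knobs are at (171,218), (209,283), (284,266) and (291,191), the pointer at (231,338), and the finial at (420,217). The dowel is at (412,308) and the offcut at (485,268).

```bash
cat >> h.py <<'E'
def cloud(cam,img=False):
    im,d=ctrl.read_camera(cam); v,u=np.nonzero(d>0)
    P=np.zeros((480,640,3)); P[v,u]=world(cam,np.c_[u,v],d[v,u]); return im,P
def near(P,c,r,z0,z1):
    return P[(np.hypot(P[...,0]-c[0],P[...,1]-c[1])<r)&(P[...,2]>z0)&(P[...,2]<z1)]
E
python3 - <<'E'
from h import *
im,P=cloud('top'); K=[]
for n,(u,v) in zip('1234',[(171,218),(209,283),(284,266),(291,191)]):
    c=P[v,u]; q=near(P,c,16,106,124); K.append(q.mean(0)); print(n,c.round(),q.mean(0).round(1),len(q))
K=np.array(K); ang=np.radians([72,144,216,288])
# fit centre+phase, open dir phi
from scipy.optimize import least_squares
f=lambda x:(x[:2]+100*np.c_[np.cos(x[2]+ang),np.sin(x[2]+ang)]-K[:,:2]).ravel()
s=least_squares(f,[552,28,0.1]); print('centre',s.x,np.abs(s.fun).max())
c=P[338,231]; print('ptr pix',c); q=near(P,c,30,50,80); print(q.mean(0),len(q)); q=near(P,c,30,38,80); print(q.mean(0),len(q))
print('post',near(P,s.x[:2],25,90,104).mean(0))
c=P[217,420]; 
for z in [(40,70),(70,95)]:
    q=near(P,[574,-262],30,*z); print('fin',q.mean(0),q.min(0),q.max(0))
print('phi open',np.degrees(s.x[2]))
E
```

```text
1 [564. 125. 116.] [564.3 127.  113. ] 162
2 [463.  66. 114.] [463.7  67.8 113.2] 165
3 [488. -48. 113.] [488.7 -46.2 113.3] 160
4 [605. -59. 112.] [605.3 -57.4 113. ] 155
centre [5.54932636e+02 2.82261681e+01 2.17849418e-01] 0.7438708912568046
ptr pix [379.32417428  39.97911632  56.30344777]
[380.88775736  44.80060087  55.6398964 ] 67
[380.66919463  44.43306529  47.54597546] 256
post [554.73765257  28.65212971  92.12637447]
fin [ 570.99048532 -266.46253775   62.59690015] [ 557.210736   -288.55689066   41.09877639] [ 592.06484261 -253.81713023   69.89505753]
fin [ 573.89502649 -270.79376162   76.89516192] [ 560.68043201 -285.99145979   70.05132897] [ 589.02240853 -257.96224995   88.10245881]
phi open 12.481852215407955
```

Emit:
arm_command(delta_pos=[[-20, -22, 0], [-40, -44, 0], [-40, -44, 0], [-40, -44, 0], [-40, -44, 0], [-40, -44, 0], [-40, -44, 0], [-40, -44, 0]], turn=[[0, 0, 0], [0, 0, 0], [0, 0, 0], [0, 0, 0], [0, 0, 0], [0, 0, 0], [0, 0, 0], [0, 0, 0]])

```text
t: 1.65
eef_pos: [381.5, 177.3, 191.4]
orientation: [0.168, 0.986, 0.0, 0.001]
ft_force: [-0.3, 0.9, -0.4]
finger_gap: 87.7
grip_force: 0.0
```

Emit:
arm_command(delta_pos=[[-40, -44, 0], [-40, -44, 0], [-40, -44, 0], [-40, -44, 0], [-40, -44, 0], [-40, -44, 0], [-40, -44, 0], [-50, -50, 0]], turn=[[0, 0, 0], [0, 0, 0], [0, 0, 0], [0, 0, 0], [0, 0, 0], [0, 0, 0], [0, 0, 0], [0, 0, 0]])

```text
t: 2.65
eef_pos: [570.4, -262.8, 191.1]
orientation: [0.168, 0.986, 0.0, 0.0]
ft_force: [0.3, 0.5, 0.2]
finger_gap: 87.6
grip_force: 0.0
```

Run:
```python
from h import *
im,P=cloud('wrist'); o=ctrl.get_obs(); print(o['t'],o['eef_pos'],o['joint_positions'],o['ft_force'])
print(R.from_quat(o['orientation']).as_matrix().round(3))
cv2.imwrite('pics/w1.png',im)
for z in [(42,68),(46,64),(68,95)]:
    q=near(P,[574,-268],32,*z); print(z,q.mean(0),q.min(0),q.max(0))
q=near(P,[574,-268],32,46,66)[:,:2]
A=np.c_[2*q,np.ones(len(q))]; s=np.linalg.lstsq(A,(q**2).sum(1),rcond=None)[0]; print('circ',s[:2],np.sqrt(s[2]+s[0]**2+s[1]**2))
from scipy.optimize import least_squares
print(least_squares(lambda x:np.hypot(*(q-x).T)-18,s[:2],loss='soft_l1').x)
```

```text
2.7 [ 573.7775151  -269.46635398  191.36986186] [-0.45667425  0.43286994  1.61336032 -0.00243354  1.08965548 -1.68633762] [ 2.7792071  -3.51893796  1.16638243]
[[-0.943  0.334  0.004]
 [ 0.333  0.943 -0.004]
 [-0.005 -0.003 -1.   ]]
(42, 68) [ 569.17092334 -272.54091732   57.54980306] [ 563.21527916 -294.9809622    42.45965387] [ 598.3110015  -260.02752573   67.92615801]
(46, 64) [ 567.67303779 -272.30789366   55.25472556] [ 563.21527916 -292.9513486    46.27651854] [ 584.92171897 -260.02752573   63.91275254]
(68, 95) [ 578.75169723 -276.94865452   75.61677852] [ 563.44124662 -295.16211818   68.01558416] [ 598.50495648 -260.37442486   88.75715182]
circ [ 581.11148879 -277.93947443] 17.736274848849728
[ 581.39820528 -278.05559479]
```

View pics/w1.png

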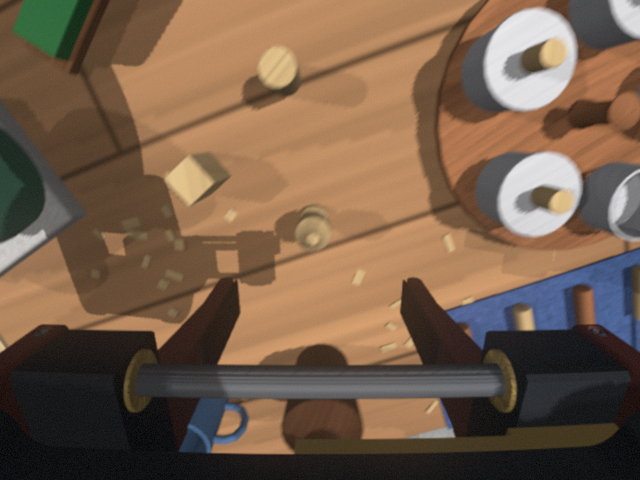

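The wrist view shows the finial at (313,230), the offcut at (197,180) and the dowel at (278,68). I took the pose after the picture while the arm was still settling, so I'll repeat the measurement now that it has stopped.

Run:
```python
from h import *
from scipy.optimize import least_squares
im,P=cloud('wrist'); o=ctrl.get_obs(); print(o['eef_pos'],R.from_quat(o['orientation']).as_rotvec())
q=near(P,[578,-271],30,46,66)[:,:2]
x=least_squares(lambda x:np.hypot(*(q-x).T)-18,[578,-271],loss='soft_l1').x; print(x)
M=R.from_quat(o['orientation']); print(M.inv().apply(np.r_[x,42]-o['eef_pos']))
q=near(P,x,30,80,90); print(q.mean(0))
```

```text
[ 572.15484748 -266.18708175  191.025676  ] [ 5.33320533e-01  3.09300963e+00 -2.86352612e-03]
[ 575.66691863 -267.19361903]
[ -3.16853003   0.42133079 149.03617939]
[ 574.23975526 -266.68984973   84.31219437]
```

Emit:
arm_command(delta_pos=[[-2.5, 0.5, 19], [0, 0, 35], [0, 0, 35], [0, 0, 30], [0, 0, 20], [0, 0, 10], [0, 0, 0], [0, 0, 0]], turn=[[0, 0, 0], [0, 0, 0], [0, 0, 0], [0, 0, 0], [0, 0, 0], [0, 0, 0], [0, 0, 0], [0, 0, 0]])

```text
t: 3.75
eef_pos: [573.2, -261.5, 43.0]
orientation: [0.168, 0.986, -0.0, 0.001]
ft_force: [0.7, -0.4, -0.1]
finger_gap: 87.7
grip_force: 0.0
```

Emit:
arm_command(delta_pos=[[0, 0, 0], [0, 0, 0], [0, 0, 0], [0, 0, 0], [0, 0, 0], [0, 0, 0]], turn=[[0, 0, 0], [0, 0, 0], [0, 0, 0], [0, 0, 0], [0, 0, 0], [0, 0, 0]], gripper=-1, grip_force=15)

```text
t: 4.5
eef_pos: [572.8, -261.7, 42.4]
orientation: [0.168, 0.986, -0.0, 0.0]
ft_force: [-0.3, -1.5, 7.6]
finger_gap: 31.5
grip_force: 3.4
```

Run:
```python
from h import *
o=ctrl.get_obs(); im,P=cloud('wrist'); print(o['eef_pos'],o['finger_gap'],o['grip_force'],o['ft_force'],o['torque'])
cv2.imwrite('pics/w2.png',im[150:470,100:540])
im,P=cloud('top'); o=ctrl.get_obs(); print(o['finger_gap'],o['grip_force'],o['ft_force'])
```

```text
[ 572.80857786 -261.65096535   42.39069557] 31.50865990463294 3.3986405446194112 [-0.30542342 -1.52528331  7.61214721] [-0.52973215  0.21161175 -0.0245123 ]
23.18832911789286 5.138356002607907 [-1.96083457 -2.51164544 10.6954351 ]
```

View pics/w2.png

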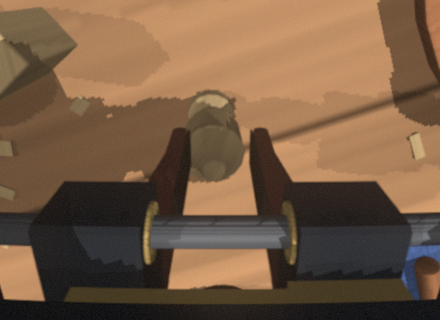

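The finial stands ahead of the fingers on the tool +x side and is being squeezed out. I'll open and re-measure at rest.

Emit:
arm_command(delta_pos=[[0, 0, 0], [0, 0, 0], [0, 0, 0], [0, 0, 0], [0, 0, 0], [0, 0, 0]], turn=[[0, 0, 0], [0, 0, 0], [0, 0, 0], [0, 0, 0], [0, 0, 0], [0, 0, 0]], gripper=1)

```text
t: 5.35
eef_pos: [572.4, -261.1, 41.9]
orientation: [0.168, 0.986, 0.0, -0.0]
ft_force: [0.3, -0.5, 0.2]
finger_gap: 79.5
grip_force: 0.0
```

Run:
```python
from h import *
from scipy.optimize import least_squares
o=ctrl.get_obs();im,P=cloud('wrist'); o2=ctrl.get_obs(); print(o['t'],o['eef_pos'],o2['eef_pos'],o['finger_gap'],o['ft_force'])
cv2.imwrite('pics/w3.png',im)
M=R.from_quat(o['orientation'])
T=M.inv().apply(P.reshape(-1,3)-o['eef_pos']).reshape(P.shape)  # tool frame
m=(np.abs(T[...,1])<28)&(T[...,0]>-15)&(T[...,0]<60)
for z0,z1 in[(72,95),(46,66),(8,16)]:
    k=m&(P[...,2]>z0)&(P[...,2]<z1); print(z0,k.sum(),T[k].mean(0),T[k].min(0),T[k].max(0))
k=m&(P[...,2]>46)&(P[...,2]<66); q=T[k][:,:2]
x=least_squares(lambda x:np.hypot(*(q-x).T)-18,[8,0],loss='soft_l1'); print('tool xy',x.x,x.cost/len(q))
```

```text
5.35 [ 572.40056809 -261.11406865   41.87601281] [ 572.42130554 -261.14142166   41.91502729] 79.49563714158069 [ 0.26263592 -0.46395478  0.23018209]
72 1613 [ -3.11109086  -6.95054978 -37.10333389] [-14.97798996 -21.20651123 -46.39550406] [  6.52398523   6.25667764 -30.1327656 ]
46 706 [  6.84890586  -6.10405731 -14.55201255] [ -7.4318541  -25.16329161 -24.11518935] [10.73264341 10.75463344 -4.13392474]
8 416 [ 3.19460565 -6.42929078 28.74279163] [ -9.90632549 -23.9392422   25.90444081] [ 9.41781251  9.4862147  33.79703628]
tool xy [-7.95785286 -7.27239487] 0.027267154527619342
```

View pics/w3.png

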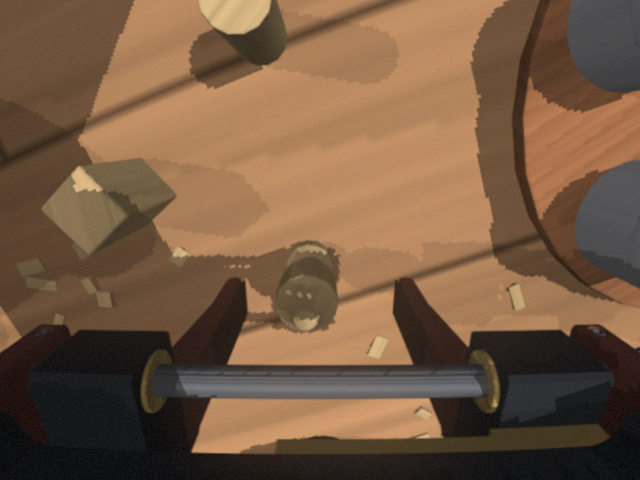

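The finial is upright again, with its tip at about (305,320), centred at about (-8,-7) in the tool frame. I'll centre on it and close a little lower.

Emit:
arm_command(delta_pos=[[-3, -3, 1], [-5, -4, 2], [0, 0, 0], [0, 0, 0], [0, 0, 0]], turn=[[0, 0, 0], [0, 0, 0], [0, 0, 0], [0, 0, 0], [0, 0, 0]])

```text
t: 6.02
eef_pos: [577.6, -270.3, 39.0]
orientation: [0.168, 0.986, 0.0, -0.0]
ft_force: [-0.3, 0.2, -0.3]
finger_gap: 87.8
grip_force: 0.0
```

Emit:
arm_command(delta_pos=[[0, 0, 0], [0, 0, 0], [0, 0, 0], [0, 0, 0], [0, 0, 0]], turn=[[0, 0, 0], [0, 0, 0], [0, 0, 0], [0, 0, 0], [0, 0, 0]], gripper=-0.05)

```text
t: 6.65
eef_pos: [577.7, -270.5, 39.0]
orientation: [0.168, 0.986, -0.0, 0.0]
ft_force: [-0.1, -0.4, -0.3]
finger_gap: 42.9
grip_force: 0.0
```

Run:
```python
from h import *
from scipy.optimize import least_squares
o=ctrl.get_obs();im,P=cloud('wrist'); print(o['t'],o['eef_pos'],o['finger_gap'],o['ft_force'])
M=R.from_quat(o['orientation'])
T=M.inv().apply(P.reshape(-1,3)-o['eef_pos']).reshape(P.shape)
m=(np.abs(T[...,1])<20)&(T[...,0]>-15)&(T[...,0]<40)
k=m&(P[...,2]>46)&(P[...,2]<66); q=T[k][:,:2]
print(q.min(0),q.max(0)); x=least_squares(lambda x:np.hypot(*(q-x).T)-18,[0,0],loss='soft_l1'); print('tool xy',x.x,x.cost/len(q))
k=m&(P[...,2]>84)&(P[...,2]<94);print(T[k].mean(0),k.sum())
```

```text
6.65 [ 577.68815676 -270.4687837    38.9946924 ] 42.89253373009114 [-0.13120844 -0.369585   -0.34866119]
[  1.29772121 -17.70475045] [18.74072921 17.70110947]
tool xy [ 0.13972922 -0.15375301] 0.02295626123627802
[  1.81318363  -0.07945481 -46.95073004] 470
```

Centred to within 0.2 mm, so I'll close.

Emit:
arm_command(delta_pos=[[0, 0, 0], [0, 0, 0], [0, 0, 0], [0, 0, 0]], turn=[[0, 0, 0], [0, 0, 0], [0, 0, 0], [0, 0, 0]], gripper=-1, grip_force=15)

```text
t: 7.2
eef_pos: [578.3, -270.9, 39.8]
orientation: [0.168, 0.986, -0.0, 0.001]
ft_force: [-0.9, -1.0, 5.4]
finger_gap: 26.5
grip_force: 12.6
```

Run:
```python
from h import *
o=ctrl.get_obs();im,P=cloud('wrist'); s,_=ctrl.read_camera('scene'); o=ctrl.get_obs(); print(o['t'],o['eef_pos'],o['finger_gap'],o['grip_force'],o['ft_force'])
p=ctrl.camera_params('scene'); f=240/np.tan(np.radians(p['fov_y'])/2)
uv=cv2.projectPoints(np.array([[578,-270,60.]]),p['rvec'],p['tvec'],np.array([[f,0,p['cx']],[0,f,p['cy']],[0,0,1]]),np.array([p['k1'],0,0,0.]))[0].ravel(); print(uv)
u,v=uv.astype(int); c=s[max(v-60,0):v+60,max(u-70,0):u+70]; c=cv2.resize(c,(466,400),interpolation=3)
w=im[160:360,200:420]; cv2.imwrite('pics/c4.png',np.hstack([c[:, :400],cv2.resize(w,(400,400))]))
```

```text
7.3 [ 578.20454396 -270.8836454    39.8252965 ] 27.16938599028796 12.556305473772227 [-0.27096929 -0.97428951  4.96534175]
[232.95048685 301.81136466]
```

View pics/c4.png

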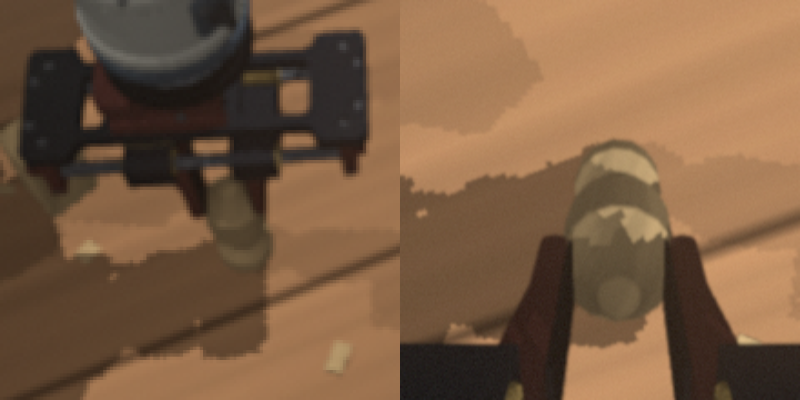

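The finial sits between the pads in both crops and looks upright. I'll try a small lift.

Emit:
arm_command(delta_pos=[[0, 0, -2], [0, 0, -5], [0, 0, -8], [0, 0, -10], [0, 0, -5], [0, 0, 0]], turn=[[0, 0, 0], [0, 0, 0], [0, 0, 0], [0, 0, 0], [0, 0, 0], [0, 0, 0]])

```text
t: 8.05
eef_pos: [578.0, -270.6, 69.6]
orientation: [0.168, 0.986, -0.0, 0.0]
ft_force: [-0.4, -0.1, -0.9]
finger_gap: 16.9
grip_force: 33.6
```

Run:
```python
from h import *
o=ctrl.get_obs();im,P=cloud('wrist'); print(o['t'],o['eef_pos'],o['finger_gap'],o['grip_force'],o['ft_force'])
M=R.from_quat(o['orientation'])
T=M.inv().apply(P.reshape(-1,3)-o['eef_pos']).reshape(P.shape)
m=(np.abs(T[...,1])<30)&(T[...,0]>-15)&(T[...,0]<40)
for a in range(-60,40,6):
    k=m&(T[...,2]>a)&(T[...,2]<a+6)
    if k.sum()>5: print(a,k.sum(),T[k].min(0).round(1)[:2],T[k].max(0).round(1)[:2])
cv2.imwrite('pics/w5.png',im[100:400,150:490])
```

```text
8.05 [ 578.02117186 -270.56813284   69.59251834] 16.90178309281197 33.58649131434504 [-0.42886655 -0.13303748 -0.90065216]
-60 297 [ -6.8 -17.2] [12.  18.2]
-54 301 [ -9.3 -16.9] [12.  17.8]
-48 365 [ -8.7 -16.8] [12.2 17.8]
-42 783 [ -9.4 -16.8] [12.2 17.9]
-36 520 [-10.1 -16.8] [14.3 17.8]
-30 766 [-14.9 -13.6] [18.7 16.2]
-24 320 [  7.  -16.2] [19.4 16.8]
-18 187 [  5.4 -16.8] [19.2 16.8]
-12 170 [  4.6 -17.1] [19.1 16.6]
-6 166 [  4.7 -17.1] [19.2 16.7]
0 68 [  6.8 -16.2] [19.  16.3]
24 267 [  3.7 -14.1] [15.7 15. ]
30 276 [  0.9 -15.8] [18.1 16.7]
36 97 [  4.6 -16.2] [18.  15.4]
```

View pics/w5.png

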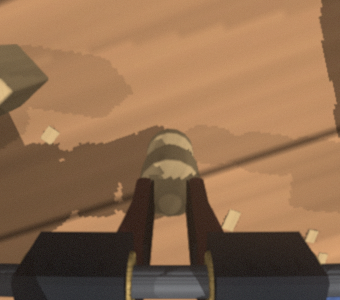

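Run:
```python
from h import *
o=ctrl.get_obs();im,P=cloud('wrist'); o2=ctrl.get_obs(); print(o2['t'],o2['eef_pos'],o2['finger_gap'],o2['grip_force'],o2['ft_force'],ctrl.hold_point_z)
M=R.from_quat(o['orientation'])
T=M.inv().apply(P.reshape(-1,3)-o['eef_pos']).reshape(P.shape)
for u in (297,320,350):
  for v in range(235,345,8): print(u,v,T[v,u].round(1),im[v,u])
```

```text
8.15 [ 577.55375465 -270.35589977   68.87598542] 16.97834885239791 33.593063154257834 [ 0.36776326  0.17630298 -0.8884085 ] 18.700000000000003
297 235 [  5.  -18.1  69.3] [ 63  89 120]
297 243 [ -2.5 -18.3  71.1] [ 63  89 119]
297 251 [  4.  -15.7  32.4] [ 74 102 125]
297 259 [ 12.7 -12.9  -7. ] [53 76 91]
297 267 [ 13.5 -12.  -21.6] [57 79 95]
297 275 [ 10.4 -11.8 -25.5] [ 81 113 133]
297 283 [ 10.8 -11.  -36.8] [30 41 59]
297 291 [ 11.6 -10.3 -47.6] [30 36 56]
297 299 [ 10.6  -9.9 -54. ] [25 35 52]
297 307 [ 10.   -9.5 -60.5] [30 38 53]
297 315 [ 10.5  -9.  -68.3] [26 32 46]
297 323 [ 10.1  -8.6 -74.1] [27 35 45]
297 331 [ 10.5  -8.2 -80.5] [30 35 46]
297 339 [  9.5  -8.  -84.3] [20 28 38]
320 235 [16.1  0.8 31.8] [108 150 179]
320 243 [12.5  0.8 24.8] [100 140 166]
320 251 [18.3  0.8 -8.4] [ 59  83 101]
320 259 [ 18.8   0.8 -23.2] [ 76 104 124]
320 267 [ 15.5   0.8 -26.5] [107 149 176]
320 275 [ 12.3   0.8 -30. ] [100 141 169]
320 283 [  9.9   0.8 -34.8] [59 80 96]
320 291 [  7.4   0.8 -39.1] [53 76 91]
320 299 [  4.5   0.8 -42.2] [ 64  89 106]
320 307 [  0.5   0.8 -43.2] [ 63  90 107]
320 315 [-14.4   0.8 -25.4] [ 58  82 101]
320 323 [-77.2   0.9  68.8] [ 99 139 189]
320 331 [-86.1   0.9  69.7] [102 145 196]
320 339 [-94.5   0.9  69.6] [103 147 197]
350 235 [ 4.7 25.6 70.4] [ 93 132 176]
350 243 [-1.8 25.7 69. ] [ 89 128 172]
350 251 [-9.2 26.  70. ] [ 89 125 171]
350 259 [-16.3  26.1  69.8] [ 91 130 176]
350 267 [-23.6  26.4  70. ] [102 143 192]
350 275 [-30.6  26.5  69.1] [ 60  86 113]
350 283 [ 11.2  16.1 -37.6] [30 42 62]
350 291 [ 11.3  15.3 -47. ] [35 44 63]
350 299 [ 11.3  14.6 -55.4] [27 39 60]
350 307 [ 12.2  13.8 -64.4] [30 41 62]
350 315 [ 11.7  13.3 -70.4] [33 43 62]
350 323 [ 11.7  12.7 -76.6] [32 40 60]
350 331 [ 11.4  12.3 -81.9] [30 39 58]
350 339 [ 11.4  11.8 -87.2] [31 38 59]
```

The fingers seem to be holding the taper near the tip. I'll set it down, open, and check where the fingertips really are.

Emit:
arm_command(delta_pos=[[0, 0, 6], [0, 0, 8], [0, 0, 7], [0, 0, 4], [0, 0, 2], [0, 0, 1], [0, 0, 0]], turn=[[0, 0, 0], [0, 0, 0], [0, 0, 0], [0, 0, 0], [0, 0, 0], [0, 0, 0], [0, 0, 0]])

```text
t: 9.02
eef_pos: [579.9, -271.5, 44.2]
orientation: [0.168, 0.986, -0.001, 0.002]
ft_force: [-2.8, 1.6, 20.3]
finger_gap: 16.7
grip_force: 37.4
```

Emit:
arm_command(delta_pos=[[0, 0, 0], [0, 0, 0], [0, 0, 0], [0, 0, 0], [0, 0, 0]], turn=[[0, 0, 0], [0, 0, 0], [0, 0, 0], [0, 0, 0], [0, 0, 0]], gripper=0.3)

```text
t: 9.65
eef_pos: [577.5, -270.4, 40.6]
orientation: [0.168, 0.986, 0.0, -0.0]
ft_force: [0.2, -0.3, 0.1]
finger_gap: 57.1
grip_force: 0.0
```

```bash
cat > m.py <<'E'
from h import *
from scipy.optimize import least_squares
o=ctrl.get_obs();im,P=cloud('wrist'); print(o['t'],o['eef_pos'],o['finger_gap'],o['grip_force'],o['ft_force'])
M=R.from_quat(o['orientation'])
T=M.inv().apply(P.reshape(-1,3)-o['eef_pos']).reshape(P.shape)
m=(np.abs(T[...,1])<24)&(T[...,0]>-20)&(T[...,0]<40)
for a,b in((10,17),(46,66),(84,94)):
    k=m&(P[...,2]>a)&(P[...,2]<b); q=T[k][:,:2]
    if k.sum()<6: continue
    r=17 if a==10 else 18
    print(a,k.sum(),q.min(0),q.max(0),q.mean(0)); 
    if a<80: print('tool xy',least_squares(lambda x:np.hypot(*(q-x).T)-r,[0,0],loss='soft_l1').x)
E
cat > n.py <<'E'
from m import *
# fingers: dark pixels, height profile
g=im.max(2)<75
for s in(-1,1):
    f=g&(T[...,1]*s>o['finger_gap']/2-6)&(T[...,1]*s<o['finger_gap']/2+16)&(T[...,0]>-20)&(T[...,0]<20)&(T[...,2]>-90)&(T[...,2]<12)
    z=T[f][:,2]; print(s,np.histogram(z,bins=range(-90,16,6)))
E
python3 n.py
```

```text
9.65 [ 577.52664623 -270.3898513    40.62918512] 57.07316923324232 0.0 [ 0.18485547 -0.25956704  0.07973214]
10 429 [  0.57946822 -15.56371708] [18.053231   17.12539552] [12.11651223  0.49932987]
tool xy [-1.27712418  0.65953576]
46 650 [  4.77624481 -16.87440013] [19.434058   17.10830874] [15.86787258  0.41218318]
tool xy [0.78642276 0.75431987]
84 466 [-4.2310086  -5.80084466] [8.32982492 7.30093269] [2.3475169  0.84461221]
-1 (array([491, 389, 347, 300, 249, 197, 176, 166, 157, 102,   0,   0,   0,
         0,   0,   0,   0]), array([-90, -84, -78, -72, -66, -60, -54, -48, -42, -36, -30, -24, -18,
       -12,  -6,   0,   6,  12]))
1 (array([469, 388, 334, 286, 240, 216, 177, 174, 152,  64,   0,   0,   0,
         0,   0,   0,   0]), array([-90, -84, -78, -72, -66, -60, -54, -48, -42, -36, -30, -24, -18,
       -12,  -6,   0,   6,  12]))
```

The fingertips actually end about 31 mm behind the stated TCP, which explains the grip on the taper. Before going lower I'll check where the gripper body sits.

Run:
```python
from n import *
for u,v in((320,380),(150,300),(140,380),(220,380),(250,340),(500,380),(260,345),(400,345),(320,470),(320,445)): print(u,v,T[v,u].round(),im[v,u])
b=(np.abs(T[...,1])<20)&(np.abs(T[...,0])<25)&(T[...,2]<-50); print('over',b.sum(),T[b][:,2].max() if b.any() else None)
k=(im.max(2)<75)&(T[...,2]<-28)&(T[...,2]>-40)&(np.abs(T[...,0])<25)
for s in(-1,1): 
    q=T[k&(T[...,1]*s>15)&(T[...,1]*s<60)]; print(s,q.min(0),q.max(0))
```

```text
9.7 [ 577.54364369 -270.37833286   40.68597235] 56.94464066390928 0.0 [ 1.08110595  0.0748587  -0.00871184]
10 428 [  0.49962642 -15.58087999] [18.03209978 17.10331333] [12.04529547  0.72435999]
tool xy [-1.24941166  0.55873621]
46 638 [  4.6068386  -17.21568498] [19.56345096 17.47369378] [15.91449222  0.26621577]
tool xy [0.83605966 0.40213079]
84 473 [-4.12548821 -6.32265592] [8.36057193 6.78831226] [2.52313124 0.34781479]
-1 (array([488, 401, 345, 300, 246, 193, 176, 169, 155, 101,   0,   0,   0,
         0,   0,   0,   0]), array([-90, -84, -78, -72, -66, -60, -54, -48, -42, -36, -30, -24, -18,
       -12,  -6,   0,   6,  12]))
1 (array([466, 381, 343, 280, 245, 216, 186, 164, 157,  64,   0,   0,   0,
         0,   0,   0,   0]), array([-90, -84, -78, -72, -66, -60, -54, -48, -42, -36, -30, -24, -18,
       -12,  -6,   0,   6,  12]))
320 380 [  28.    1. -129.] [98 96 98]
150 300 [ -41. -135.   42.] [ 57  82 109]
140 380 [  32.  -39. -135.] [30 30 27]
220 380 [  27.  -23. -129.] [85 82 83]
250 340 [  3. -28. -76.] [21 29 38]
500 380 [  33.   40. -136.] [49 46 46]
260 345 [-82. -49.  41.] [101 144 192]
400 345 [  9.  30. -88.] [28 34 46]
320 470 [  23.    1. -148.] [27 29 35]
320 445 [  19.    1. -139.] [41 65 79]
over 9459 -127.0857733739018
-1 [ -9.64433741 -36.00709265 -39.84427259] [ 11.74211808 -27.83296189 -30.07853317]
1 [ -8.74628194  28.82659973 -39.99708272] [ 11.54106769  37.72569659 -31.79796379]
```

The whole gripper sits about 31 mm behind the reported TCP, so I'll add 31 mm to every approach.

Emit:
arm_command(delta_pos=[[0, 0.5, 5], [0, 0, 10], [0, 0, 10], [0, 0, 6], [0, 0, 0], [0, 0, 0]], turn=[[0, 0, 0], [0, 0, 0], [0, 0, 0], [0, 0, 0], [0, 0, 0], [0, 0, 0]])

```text
t: 10.5
eef_pos: [578.0, -270.1, 10.1]
orientation: [0.168, 0.986, -0.0, 0.0]
ft_force: [0.2, -0.1, -0.1]
finger_gap: 57.4
grip_force: 0.0
```

Emit:
arm_command(delta_pos=[[0, 0, 0], [0, 0, 0], [0, 0, 0], [0, 0, 0], [0, 0, 0]], turn=[[0, 0, 0], [0, 0, 0], [0, 0, 0], [0, 0, 0], [0, 0, 0]], gripper=-1, grip_force=15)

```text
t: 11.12
eef_pos: [578.0, -270.1, 10.2]
orientation: [0.168, 0.986, -0.0, 0.0]
ft_force: [0.5, -0.2, 2.4]
finger_gap: 35.7
grip_force: 15.0
```

Emit:
arm_command(delta_pos=[[0, 0, -10], [0, 0, -25], [0, 0, -40], [0, 0, -40], [0, 0, -25], [2, 25, 0], [4, 40, 0], [5, 45, 0]], turn=[[0, 0, 0], [0, 0, 0], [0, 0, 0], [0, 0, 0], [0, 0, 0], [0, 0, 0], [0, 0, 0], [0, 0, 0]])

```text
t: 12.12
eef_pos: [604.0, -161.9, 150.7]
orientation: [0.169, 0.986, -0.0, 0.0]
ft_force: [-0.1, 0.5, -0.6]
finger_gap: 35.2
grip_force: 15.0
```

Emit:
arm_command(delta_pos=[[5, 50, 0], [5, 50, 0], [5, 50, 0], [5, 40, 0], [4, 20, 0], [0, 6, 0], [0, 0, 0], [0, 0, 0]], turn=[[0, 0, 0], [0, 0, 0], [0, 0, 0], [0, 0, 0], [0, 0, 0], [0, 0, 0], [0, 0, 0], [0, 0, 0]])

```text
t: 13.12
eef_pos: [652.7, 47.8, 150.0]
orientation: [0.169, 0.986, -0.0, -0.0]
ft_force: [0.2, 0.0, -0.7]
finger_gap: 35.4
grip_force: 15.0
```

Run:
```python
from h import *
from scipy.optimize import least_squares
o=ctrl.get_obs();im,P=cloud('wrist'); o2=ctrl.get_obs(); print(o['t'],o['eef_pos'],o2['eef_pos'],o['finger_gap'],o['grip_force'],o['joint_positions'])
M=R.from_quat(o['orientation']); cv2.imwrite('pics/w6.png',im)
T=M.inv().apply(P.reshape(-1,3)-o['eef_pos']).reshape(P.shape)
for i,k in enumerate([(564,127),(464,68),(489,-46),(605,-57)]):
    q=near(P,k,22,108,122); print('knob',i+1,len(q),q.mean(0) if len(q) else '')
q=near(P,(652,50),55,70,81); 
if len(q)>20:
    x=least_squares(lambda x:np.hypot(*(q[:,:2]-x).T)-36.5,[652,50],loss='soft_l1',f_scale=1); print('tin',x.x,len(q),np.median(np.abs(x.fun)))
q=near(P,(555,28),25,92,104); print('post',q.mean(0) if len(q) else '')
q=T[(np.abs(T[...,1])<22)&(T[...,0]<30)&(T[...,0]>-15)&(T[...,2]>-24)&(T[...,2]<45)]; print('finial',q.min(0),q.max(0))
```

```text
13.125 [652.66035425  47.84377108 149.95156922] [652.7037967   47.86800271 149.97465195] 35.434797462824335 14.999934020452201 [ 5.51193546e-02  5.11090946e-01  1.59035441e+00 -2.88299606e-04
  1.04049116e+00 -1.17637389e+00]
knob 1 945 [566.24866466 128.2464555  114.24960315]
knob 2 0 
knob 3 1023 [491.59382383 -43.90580926 113.9742016 ]
knob 4 719 [607.17562399 -54.99921331 114.1220891 ]
tin [654.01368148  50.8893317 ] 917 0.810853879339156
post [556.76683179  29.80108515  93.69707738]
finial [ -0.07511924 -16.34818876 -15.37208764] [18.70937765 17.03037949  9.9822085 ]
```

View pics/w6.png

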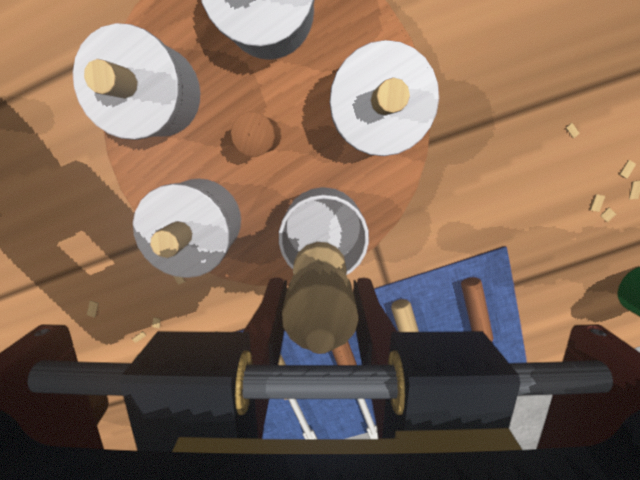

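The finial hangs upright at (320,320) over the open tin at (323,235). All the wrist-view positions agree with each other, so I'll lower it into the tin.

Emit:
arm_command(delta_pos=[[-0.5, 3.5, 5], [0, 0, 20], [0, 0, 25], [0, 0, 25], [0, 0, 15], [0, 0, 7], [0, 0, 3], [0, 0, 1.5]], turn=[[0, 0, 0], [0, 0, 0], [0, 0, 0], [0, 0, 0], [0, 0, 0], [0, 0, 0], [0, 0, 0], [0, 0, 0]])

```text
t: 14.18
eef_pos: [655.0, 52.3, 49.0]
orientation: [0.168, 0.986, 0.0, 0.001]
ft_force: [-0.1, 0.6, -0.2]
finger_gap: 35.6
grip_force: 15.0
```

Emit:
arm_command(delta_pos=[[0, 0, 0.5], [0, 0, 0]], turn=[[0, 0, 0], [0, 0, 0]])

```text
t: 14.42
eef_pos: [654.8, 52.4, 48.5]
orientation: [0.168, 0.986, 0.0, 0.0]
ft_force: [-0.4, -0.6, -0.5]
finger_gap: 35.4
grip_force: 15.0
```

Emit:
arm_command(delta_pos=[[0, 0, 0.7], [0, 0, 0.5], [0, 0, 0], [0, 0, 0]], turn=[[0, 0, 0], [0, 0, 0], [0, 0, 0], [0, 0, 0]])

```text
t: 14.92
eef_pos: [654.7, 52.3, 47.2]
orientation: [0.168, 0.986, 0.0, 0.0]
ft_force: [-1.0, -1.0, 4.1]
finger_gap: 35.2
grip_force: 15.0
```

Emit:
arm_command(delta_pos=[[0, 0, 0], [0, 0, 0], [0, 0, 0], [0, 0, 0], [0, 0, 0]], turn=[[0, 0, 0], [0, 0, 0], [0, 0, 0], [0, 0, 0], [0, 0, 0]], gripper=0.3)

```text
t: 15.55
eef_pos: [654.4, 52.3, 46.7]
orientation: [0.168, 0.986, -0.0, -0.0]
ft_force: [0.9, -0.4, -0.1]
finger_gap: 57.3
grip_force: 0.0
```

Emit:
arm_command(delta_pos=[[0, 0, -10], [0, 0, -20], [0, 0, -30], [0, 0, -30], [0, 0, -12], [0, 0, 0], [0, 0, 0]], turn=[[0, 0, 0], [0, 0, 0], [0, 0, 0], [0, 0, 0], [0, 0, 0], [0, 0, 0], [0, 0, 0]])

```text
t: 16.42
eef_pos: [653.7, 52.3, 147.8]
orientation: [0.168, 0.986, -0.0, -0.001]
ft_force: [-1.0, 0.2, -1.2]
finger_gap: 56.9
grip_force: 0.0
```

Run:
```python
from h import *
from scipy.optimize import least_squares
o=ctrl.get_obs();im,P=cloud('wrist'); print(o['t'],o['eef_pos'],o['finger_gap'],o['joint_positions'])
K=[];A=[]
for i,k in enumerate([(566,128.5),(466,69.5),(491.5,-44),(607,-55)]):
    q=near(P,k,22,109,122); print('knob',i+1,len(q),q.mean(0) if len(q) else '')
    if len(q)>300: K.append(q.mean(0)[:2]); A.append(72*(i+1))
A=np.radians(A);K=np.array(K)
s=least_squares(lambda x:(x[:2]+100*np.c_[np.cos(x[2]+A),np.sin(x[2]+A)]-K).ravel(),[557,30,.2]); print(s.x[:2],np.degrees(s.x[2]),s.fun)
q=near(P,(655,52),40,118,132); print('finial top',q.mean(0) if len(q) else '',len(q))
q=near(P,(380,45),40,42,75); print('ptr',len(q),q.mean(0) if len(q) else '')
cv2.imwrite('pics/w7.png',im)
```

```text
16.425 [653.74121512  52.29629355 147.82470742] 56.94613560043891 [ 6.16972923e-02  5.16102060e-01  1.58729980e+00 -3.97089814e-05
  1.03979192e+00 -1.17129733e+00]
knob 1 949 [566.18318055 128.2684627  114.0638841 ]
knob 2 0 
knob 3 1007 [491.37727064 -44.04457049 113.92866658]
knob 4 699 [607.05054845 -54.9242214  113.83009009]
[556.82122738  30.2751086 ] 12.566039320174893 [ 0.10788602  1.55724683 -0.73167919 -0.65221704  0.62379317 -0.90502977]
finial top [651.87864072  53.53174105 121.8818178 ] 340
ptr 0
```

View pics/w7.png

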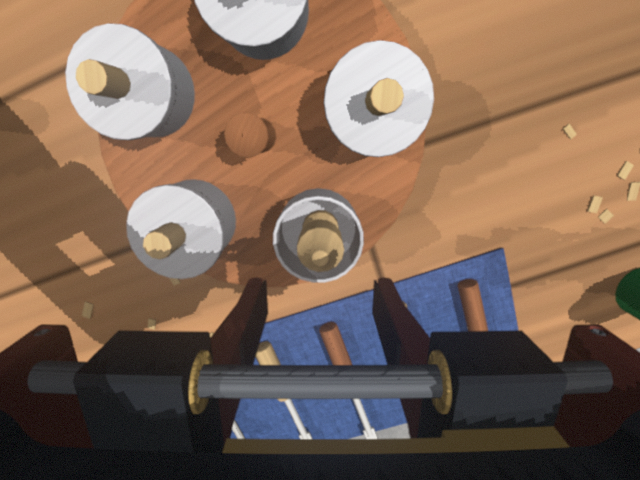

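The finial stands in the tin at (320,240), released. Next I'll go to knob 3 with the tool x axis pointing at the turning axis, so that the fingers close tangentially.

Emit:
arm_command(delta_pos=[[21, -25, 0], [35, -42, 0], [35, -42, 0], [20, -24, 0], [10, -12, 0], [0, 0, 0], [0, 0, 0], [0, 0, 0]], turn=[[0, 0, 0], [0, 0, 0], [0, 0, 0], [0, 0, 0.1], [0, 0, 0.18], [0, 0, 0.18], [0, 0, 0.18], [0, 0, 0.18]])

```text
t: 17.48
eef_pos: [490.9, -43.0, 147.8]
orientation: [0.55, 0.835, -0.0, -0.001]
ft_force: [-0.5, -1.0, 0.5]
finger_gap: 57.1
grip_force: 0.0
```

Emit:
arm_command(delta_pos=[[0, 0, 0], [0, 0, 0], [0, 0, 0], [0, 0, 0], [0, 0, 0], [0, 0, 0], [0, 0, 0], [0, 0, 0]], turn=[[0, 0, 0.18], [0, 0, 0.18], [0, 0, 0.18], [0, 0, 0.18], [0, 0, 0.18], [0, 0, 0.18], [0, 0, 0.05], [0, 0, 0]])

```text
t: 18.48
eef_pos: [491.0, -42.9, 148.0]
orientation: [0.91, 0.414, -0.001, -0.0]
ft_force: [-0.0, -0.4, -0.8]
finger_gap: 57.0
grip_force: 0.0
```

```bash
cat > k.py <<'E'
from h import *
from scipy.optimize import least_squares
def table(P,phi,c=(557,30)):
    K=[];A=[]
    for i in range(1,5):
        a=np.radians(phi+72*i); k=np.array(c)+100*np.array([np.cos(a),np.sin(a)])
        q=near(P,k,20,112.5,120)
        if len(q)>60: K.append(q.mean(0)[:2]);A.append(np.radians(72*i)); print('knob',i,len(q),K[-1])
    q=near(P,c,24,93.5,103); print('post',q.mean(0) if len(q) else '')
    if len(K)>1:
        s=least_squares(lambda x:(x[:2]+100*np.c_[np.cos(x[2]+A),np.sin(x[2]+A)]-np.array(K)).ravel(),[*c,np.radians(phi)])
        print('centre',s.x[:2],'phi',np.degrees(s.x[2]),np.abs(s.fun).max())
def look():
    o=ctrl.get_obs();im,P=cloud('wrist'); M=R.from_quat(o['orientation']); x=M.as_matrix()[:,0]
    print(o['t'],o['eef_pos'],'xang',np.degrees(np.arctan2(x[1],x[0])),o['finger_gap'],o['joint_positions'].round(2)); return o,im,P,M
E
python3 - <<'E'
from k import *
o,im,P,M=look(); table(P,12.5)
q=near(P,(491,-44.5),20,112.5,120)
if len(q): print('to knob',M.inv().apply(q.mean(0)-o['eef_pos']))
E
```

```text
18.475 [490.97510328 -42.92595418 147.95975168] xang 48.95330222282092 56.99703940558295 [-0.11  0.29  1.95 -0.    0.9   0.61]
knob 2 786 [465.68833698  69.06662698]
knob 3 637 [490.94574334 -45.1066115 ]
knob 4 779 [607.49111339 -56.16460122]
post [556.68993853  29.49762867  94.75356345]
centre [557.08444127  29.68502267] phi 12.540669846447267 0.42819753006737926
to knob [-1.63120085  1.45630694 33.25678487]
```

Emit:
arm_command(delta_pos=[[-1.5, 1.5, 10], [0, 0, 25], [0, 0, 25], [0, 0, 18], [0, 0, 8], [0, 0, 4], [0, 0, 0], [0, 0, 0]], turn=[[0, 0, 0], [0, 0, 0], [0, 0, 0], [0, 0, 0], [0, 0, 0], [0, 0, 0], [0, 0, 0], [0, 0, 0]])

```text
t: 19.52
eef_pos: [492.2, -45.2, 59.3]
orientation: [0.91, 0.414, 0.0, 0.0]
ft_force: [-0.2, -0.6, 0.9]
finger_gap: 56.9
grip_force: 0.0
```

Emit:
arm_command(delta_pos=[[0, 0, 0], [0, 0, 0], [0, 0, 0], [0, 0, 0], [0, 0, 0], [0, 0, 0], [0, 0, 0]], turn=[[0, 0, 0], [0, 0, 0], [0, 0, 0], [0, 0, 0], [0, 0, 0], [0, 0, 0], [0, 0, 0]], gripper=-1, grip_force=25)

```text
t: 20.4
eef_pos: [491.7, -45.1, 58.8]
orientation: [0.91, 0.414, 0.0, 0.0]
ft_force: [-0.7, -0.5, 2.7]
finger_gap: 21.5
grip_force: 25.0
```

Run:
```python
from k import *
o,im,P,M=look(); table(P,12.5); print(o['grip_force'],o['ft_force'],o['torque'])
```

```text
20.4 [491.73279515 -45.09078325  58.8354706 ] xang 48.920003033113424 21.532556077202937 [-0.12  0.44  2.    0.    0.7   0.6 ]
knob 2 1999 [465.9476477   68.42499336]
knob 3 1665 [492.06152389 -43.88840464]
knob 4 1981 [607.25004855 -55.8112271 ]
post [556.55057463  29.39826233  94.66039589]
centre [557.3929327   30.05631471] phi 12.639137040890793 1.2834120688887083
25.000276565551758 [-0.68842435 -0.54201484  2.71834352] [-0.01843668  0.24535259  0.01188428]
```

Emit:
arm_command(delta_pos=[[0.01, 1.3, 0], [0.034, 2.602, 0], [0.034, 2.602, 0], [0.034, 2.602, 0], [0.034, 2.602, 0], [0.034, 2.602, 0], [0.034, 2.602, 0], [0.034, 2.602, 0]], turn=[[0, 0, -0.01309], [0, 0, -0.02618], [0, 0, -0.02618], [0, 0, -0.02618], [0, 0, -0.02618], [0, 0, -0.02618], [0, 0, -0.02618], [0, 0, -0.02618]])

```text
t: 21.45
eef_pos: [507.7, -56.6, 58.8]
orientation: [0.865, 0.502, -0.0, 0.0]
ft_force: [-1.6, 1.2, 3.5]
finger_gap: 21.0
grip_force: 25.0
```

Emit:
arm_command(delta_pos=[[0.034, 2.602, 0], [0.034, 2.602, 0], [0.034, 2.602, 0], [0.034, 2.602, 0], [0.034, 2.602, 0], [0.034, 2.602, 0], [0.034, 2.602, 0], [0.034, 2.602, 0]], turn=[[0, 0, -0.02618], [0, 0, -0.02618], [0, 0, -0.02618], [0, 0, -0.02618], [0, 0, -0.02618], [0, 0, -0.02618], [0, 0, -0.02618], [0, 0, -0.02618]])

```text
t: 22.45
eef_pos: [526.7, -64.9, 58.8]
orientation: [0.808, 0.59, -0.0, 0.0]
ft_force: [-1.3, -1.8, 5.1]
finger_gap: 21.4
grip_force: 25.0
```

Run:
```python
from k import *
o,im,P,M=look(); table(P,35.7); print(o['grip_force'],o['ft_force'],o['torque'])
d=o['eef_pos'][:2]-[557,29.8]; print(np.hypot(*d),np.degrees(np.arctan2(d[1],d[0])))
```

```text
22.45 [526.74669871 -64.90848471  58.78663266] xang 72.27515661770552 21.39442949471753 [-0.14  0.48  1.92 -0.    0.74  0.16]
knob 2 1987 [458.17192642  28.54971779]
knob 3 1664 [526.96255654 -63.73334384]
knob 4 1988 [637.48034023 -28.43399247]
post [556.94033469  29.12018733  94.61008062]
centre [557.27031122  30.17514679] phi 36.29906039710007 1.357158898317607
25.000945329666138 [-1.30628569 -1.75979007  5.09737359] [-0.25014068  0.42168927  0.12003899]
99.42313269764018 -107.71535464776262
```

Emit:
arm_command(delta_pos=[[0.034, 2.602, 0], [0.034, 2.602, 0], [0.034, 2.602, 0], [0.034, 2.602, 0], [0.034, 2.602, 0], [0.034, 2.602, 0], [0.034, 2.602, 0], [0.034, 2.602, 0]], turn=[[0, 0, -0.02618], [0, 0, -0.02618], [0, 0, -0.02618], [0, 0, -0.02618], [0, 0, -0.02618], [0, 0, -0.02618], [0, 0, -0.02618], [0, 0, -0.02618]])

```text
t: 23.5
eef_pos: [547.1, -69.1, 58.8]
orientation: [0.742, 0.671, 0.0, 0.0]
ft_force: [-2.4, -1.7, 5.0]
finger_gap: 21.4
grip_force: 25.0
```

Emit:
arm_command(delta_pos=[[0.034, 2.602, 0], [0.034, 2.602, 0], [0.034, 2.602, 0], [0.034, 2.602, 0], [0.034, 2.602, 0], [0.034, 2.602, 0], [0.034, 2.602, 0], [0.034, 2.602, 0]], turn=[[0, 0, -0.02618], [0, 0, -0.02618], [0, 0, -0.02618], [0, 0, -0.02618], [0, 0, -0.02618], [0, 0, -0.02618], [0, 0, -0.02618], [0, 0, -0.02618]])

```text
t: 24.5
eef_pos: [567.9, -68.9, 58.8]
orientation: [0.667, 0.745, 0.0, -0.0]
ft_force: [-1.4, -0.5, 5.9]
finger_gap: 21.4
grip_force: 25.0
```

Emit:
arm_command(delta_pos=[[0.034, 2.602, 0], [0.034, 2.602, 0], [0.034, 2.602, 0], [0.034, 2.602, 0], [0.034, 2.602, 0], [0.034, 2.602, 0], [0.034, 2.602, 0], [0.034, 2.602, 0]], turn=[[0, 0, -0.02618], [0, 0, -0.02618], [0, 0, -0.02618], [0, 0, -0.02618], [0, 0, -0.02618], [0, 0, -0.02618], [0, 0, -0.02618], [0, 0, -0.02618]])

```text
t: 25.5
eef_pos: [588.1, -64.4, 58.8]
orientation: [0.586, 0.81, 0.0, -0.0]
ft_force: [-2.9, 0.2, 4.8]
finger_gap: 21.5
grip_force: 25.0
```

Emit:
arm_command(delta_pos=[[0.034, 2.602, 0], [0.034, 2.602, 0], [0.034, 2.602, 0], [0.034, 2.602, 0], [0.034, 2.602, 0], [0.034, 2.602, 0], [0.034, 2.602, 0], [0.034, 2.602, 0]], turn=[[0, 0, -0.02618], [0, 0, -0.02618], [0, 0, -0.02618], [0, 0, -0.02618], [0, 0, -0.02618], [0, 0, -0.02618], [0, 0, -0.02618], [0, 0, -0.02618]])

```text
t: 26.5
eef_pos: [606.8, -55.7, 58.8]
orientation: [0.498, 0.867, 0.0, -0.0]
ft_force: [-2.6, 0.6, 6.4]
finger_gap: 21.5
grip_force: 25.0
```

Run:
```python
from k import *
o,im,P,M=look(); table(P,84); print(o['grip_force'],o['ft_force'],o['torque'])
d=o['eef_pos'][:2]-[557,29.8]; print(np.hypot(*d),np.degrees(np.arctan2(d[1],d[0])))
q=near(P,(382,46),45,42,75); print('ptr',len(q),q.mean(0) if len(q) else '')
```

```text
26.5 [606.83520301 -55.73484795  58.805952  ] xang 120.26405109568036 21.531392758678624 [-0.11  0.57  1.74  0.    0.83 -0.64]
knob 2 1982 [491.84639249 -44.98642079]
knob 3 1652 [606.67214    -54.75468769]
knob 4 1991 [653.52482511  51.24379331]
post [557.02882665  28.99322448  94.6545185 ]
centre [556.47000744  30.20480298] phi 84.7106074697006 1.362642174012592
25.001160800457 [-2.60795654  0.64018388  6.44696224] [0.02952013 0.51392522 0.19898224]
98.99372542345063 -59.77362168840409
ptr 0
```

Emit:
arm_command(delta_pos=[[0.034, 2.602, 0], [0.034, 2.602, 0], [0.034, 2.602, 0], [0.034, 2.602, 0], [0.034, 2.602, 0], [0.034, 2.602, 0], [0.034, 2.602, 0], [0.034, 2.602, 0]], turn=[[0, 0, -0.02618], [0, 0, -0.02618], [0, 0, -0.02618], [0, 0, -0.02618], [0, 0, -0.02618], [0, 0, -0.02618], [0, 0, -0.02618], [0, 0, -0.02618]])

```text
t: 27.55
eef_pos: [623.4, -43.4, 58.8]
orientation: [0.405, 0.914, -0.0, -0.001]
ft_force: [-4.9, -0.3, 7.0]
finger_gap: 21.8
grip_force: 25.0
```

Emit:
arm_command(delta_pos=[[0.034, 2.602, 0], [0.034, 2.602, 0], [0.034, 2.602, 0], [0.034, 2.602, 0], [0.034, 2.602, 0], [0.034, 2.602, 0], [0.034, 2.602, 0], [0.034, 2.602, 0]], turn=[[0, 0, -0.02618], [0, 0, -0.02618], [0, 0, -0.02618], [0, 0, -0.02618], [0, 0, -0.02618], [0, 0, -0.02618], [0, 0, -0.02618], [0, 0, -0.02618]])

```text
t: 28.55
eef_pos: [636.9, -27.9, 58.8]
orientation: [0.307, 0.952, -0.0, -0.001]
ft_force: [-3.6, 0.0, 7.3]
finger_gap: 21.7
grip_force: 25.0
```

Emit:
arm_command(delta_pos=[[0.034, 2.602, 0], [0.034, 2.602, 0], [0.034, 2.602, 0], [0.034, 2.602, 0], [0.034, 2.602, 0], [0.034, 2.602, 0], [0.034, 2.602, 0], [0.034, 2.602, 0]], turn=[[0, 0, -0.02618], [0, 0, -0.02618], [0, 0, -0.02618], [0, 0, -0.02618], [0, 0, -0.02618], [0, 0, -0.02618], [0, 0, -0.02618], [0, 0, -0.02618]])

```text
t: 29.55
eef_pos: [646.9, -10.0, 58.8]
orientation: [0.206, 0.979, -0.0, -0.001]
ft_force: [-6.3, -0.4, 8.0]
finger_gap: 21.4
grip_force: 25.0
```

Emit:
arm_command(delta_pos=[[0.034, 2.602, 0], [0.034, 2.602, 0], [0.034, 2.602, 0], [0.034, 2.602, 0], [0.034, 2.602, 0], [0.034, 2.602, 0], [0.034, 2.602, 0], [0.034, 2.602, 0]], turn=[[0, 0, -0.02618], [0, 0, -0.02618], [0, 0, -0.02618], [0, 0, -0.02618], [0, 0, -0.02618], [0, 0, -0.02618], [0, 0, -0.02618], [0, 0, -0.02618]])

```text
t: 30.55
eef_pos: [653.0, 9.6, 58.8]
orientation: [0.102, 0.995, -0.0, -0.001]
ft_force: [-8.0, -0.5, 9.2]
finger_gap: 21.4
grip_force: 25.0
```

Emit:
arm_command(delta_pos=[[0.034, 2.602, 0], [0.034, 2.602, 0], [0.034, 2.602, 0], [0.034, 2.602, 0], [0.034, 2.602, 0], [0.034, 2.602, 0], [0.034, 2.602, 0], [0.034, 2.602, 0]], turn=[[0, 0, -0.02618], [0, 0, -0.02618], [0, 0, -0.02618], [0, 0, -0.02618], [0, 0, -0.02618], [0, 0, -0.02618], [0, 0, -0.02618], [0, 0, -0.02618]])

```text
t: 31.55
eef_pos: [654.8, 30.0, 58.8]
orientation: [-0.002, 1.0, -0.0, -0.002]
ft_force: [-7.3, -2.5, 9.6]
finger_gap: 21.5
grip_force: 25.0
```

Emit:
arm_command(delta_pos=[[0.034, 2.602, 0], [0.034, 2.602, 0], [0.034, 2.602, 0], [0.034, 2.602, 0], [0.034, 2.602, 0], [0.034, 2.602, 0], [0.034, 2.602, 0], [0.034, 2.602, 0]], turn=[[0, 0, -0.02618], [0, 0, -0.02618], [0, 0, -0.02618], [0, 0, -0.02618], [0, 0, -0.02618], [0, 0, -0.02618], [0, 0, -0.02618], [0, 0, -0.02618]])

```text
t: 32.55
eef_pos: [652.4, 50.3, 58.8]
orientation: [-0.107, 0.994, -0.0, -0.002]
ft_force: [-8.2, -3.2, 9.4]
finger_gap: 21.6
grip_force: 25.0
```

Emit:
arm_command(delta_pos=[[0.034, 2.602, 0], [0.034, 2.602, 0], [0.034, 2.602, 0], [0.034, 2.602, 0], [0.034, 2.602, 0], [0.02, 1.73, 0], [0.01, 0.87, 0], [0, 0, 0]], turn=[[0, 0, -0.02618], [0, 0, -0.02618], [0, 0, -0.02618], [0, 0, -0.02618], [0, 0, -0.02618], [0, 0, -0.01745], [0, 0, -0.00873], [0, 0, 0]])

```text
t: 33.55
eef_pos: [647.9, 65.0, 58.8]
orientation: [-0.184, 0.983, -0.0, -0.002]
ft_force: [-7.6, -3.9, 10.2]
finger_gap: 21.7
grip_force: 25.0
```

Run:
```python
from k import *
o,im,P,M=look(); table(P,166); print(o['grip_force'],o['ft_force'],o['torque'])
d=o['eef_pos'][:2]-[557,29.8]; print(np.hypot(*d),np.degrees(np.arctan2(d[1],d[0])))
for z in((42,75),(50,75),(58,75)):
    q=near(P,(382,46),45,*z); print('ptr',len(q),q.mean(0) if len(q) else '')
cv2.imwrite('pics/w8.png',im)
im,P=cloud('top'); table(P,166,(555,28.3))
for z in((42,75),(50,75),(58,75)):
    q=near(P,(380,45),45,*z); print('ptr',len(q),q.mean(0) if len(q) else '')
```

```text
33.55 [647.87551579  65.04663439  58.79827335] xang -158.77145636764985 21.66070587269678 [ 0.08  0.62  1.64 -0.    0.88 -1.86]
knob 2 1980 [619.96118616 -46.87017366]
knob 3 1639 [647.76529694  65.73521944]
knob 4 1993 [550.63264863 128.04570976]
post [557.14096037  29.34938105  94.55803181]
centre [555.99575703  29.05754397] phi 165.66640532343177 1.165380914941693
25.001690089702606 [-7.63071963 -3.85027916 10.24670287] [-0.69868954  1.25932618  0.12437763]
97.47145534094516 21.19909288965506
ptr 0 
ptr 0 
ptr 0 
knob 1 115 [501.73046924 -55.44554682]
knob 2 102 [619.01333959 -47.67760338]
post [554.66841869  28.53351302  94.54118092]
centre [555.02529294  29.16325824] phi 165.78931106751375 0.008589310907382242
ptr 245 [383.62346915  44.75802798  49.60434739]
ptr 87 [387.87639955  44.85596151  57.83114011]
ptr 33 [396.87152241  46.06722482  65.14883929]
```

View pics/w8.png

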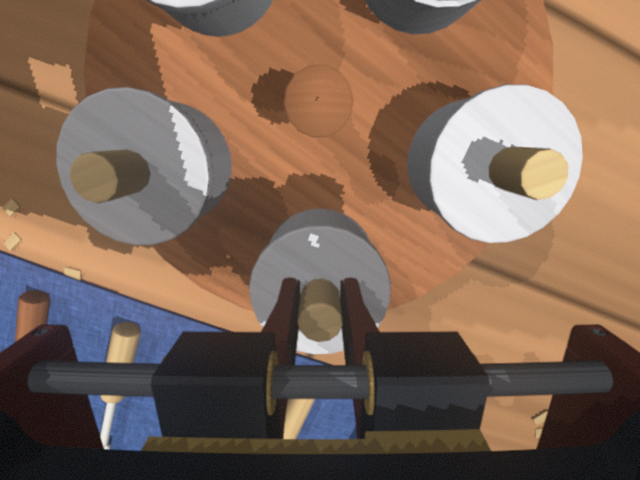

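The wrist view shows knob 3 held at (320,310), and the table at about 165.7°. Now I'll measure the pointer direction precisely.

```bash
cat > p.py <<'E'
from k import *
im,P=cloud('top'); table(P,166,(555,28.3)); b=im.astype(int)
c=np.array([555,28.6]); x0=np.array([380.7,44.4])
for z0,z1 in((42,50),(50,60),(60,72)):
    m=(np.hypot(P[...,0]-380.7,P[...,1]-44.4)<22)&(P[...,2]>z0)&(P[...,2]<z1)&(b[...,1]-b[...,0]>25)
    q=P[m][:,:2]-c
    if len(q)<3: continue
    e=np.array([np.cos(np.radians(174.7)),np.sin(np.radians(174.7))]); n=np.array([-e[1],e[0]])
    r=q@e; t=q@n; print(z0,len(q),'r',r.min(),r.max(),'t',t.min(),t.max(),'mid',(t.min()+t.max())/2,'mean',t.mean(),np.percentile(t,[5,95]))
# open tin rim fit & finial tip
a=np.radians(165.7); k=c+100*np.array([np.cos(a),np.sin(a)])
q=near(P,k,44,72,82); q=q[np.hypot(*(q[:,:2]-k).T)>30]
x=least_squares(lambda x:np.hypot(*(q[:,:2]-x).T)-36.5,k,loss='soft_l1').x; d=x-c; print('tin',x,len(q),np.degrees(np.arctan2(d[1],d[0])),np.hypot(*d))
q=near(P,k,30,118,130); print('finial tip',q.mean(0) if len(q) else '')
E
python3 p.py
```

```text
knob 1 116 [501.57587918 -55.75456108]
knob 2 98 [618.43154188 -48.18921889]
post [555.81489469  29.31389461  95.04597596]
centre [554.7770028   28.76079545] phi 165.70421156351443 0.2278980190239963
42 162 r 164.38995896807901 186.16909145490203 t -15.18663599759555 14.034343125861472 mid -0.576146435867039 mean 0.19939802674013074 [-13.86838292  12.87779068]
50 59 r 168.47476807770735 182.88441008725863 t -7.629075181372202 7.36918906633187 mid -0.12994305752016588 mean 0.047671823994891865 [-6.87894806  5.90635926]
60 9 r 173.19595840456387 177.81680340502587 t -1.829339852854894 2.4512534956265983 mid 0.3109568213858521 mean -0.14983615398644387 [-1.81765341  1.95498004]
tin [458.53087384  53.35938479] 290 165.6053920802876 99.59578021383128
finial tip [458.5205637   50.37551825 121.50416769]
```

Emit:
arm_command(delta_pos=[[0.02, 1.73, 0], [0.034, 2.602, 0], [0.034, 2.602, 0], [0.034, 2.602, 0], [0.034, 2.602, 0], [0.02, 1.73, 0], [0.02, 1.73, 0], [0, 0, 0]], turn=[[0, 0, -0.01745], [0, 0, -0.02618], [0, 0, -0.02618], [0, 0, -0.02618], [0, 0, -0.02618], [0, 0, -0.01745], [0, 0, -0.01745], [0, 0, 0]])

```text
t: 34.7
eef_pos: [641.1, 78.8, 58.8]
orientation: [-0.261, 0.965, -0.0, -0.002]
ft_force: [-7.4, -4.6, 9.8]
finger_gap: 21.4
grip_force: 25.0
```

```bash
sed -i 's/166,(555/174.7,(555/; s/165.7)/174.7)/' p.py; python3 p.py; python3 -c "
from k import *
o,im,P,M=look(); table(P,174.7); print(o['ft_force'],o['torque'])"
```

```text
knob 1 115 [515.2468513  -62.87917323]
knob 2 112 [629.78545553 -37.45564704]
post [554.644125    28.52312616  94.60906073]
centre [554.98549357  28.81208681] phi 174.51474601048182 0.11266125554868722
42 166 r 164.5446276765671 186.17645009513402 t -15.271090892852756 14.142525859334086 mid -0.5642825167593353 mean -0.06744763874013818 [-13.68202392  13.02150414]
50 53 r 168.61129207763548 182.76363523613634 t -7.0484171558338415 6.869936875501985 mid -0.0892401401659284 mean 0.4260262666235345 [-6.65693738  5.91300589]
60 12 r 171.66567824356528 177.99732243618993 t -2.2935676587414284 2.206917566767867 mid -0.043325045986780664 mean -0.33782523967195077 [-2.00334231  1.63330595]
tin [455.89415551  38.06059607] 290 174.54709572259142 99.55637242403935
finial tip [456.23163463  35.24846741 121.51961697]
34.75 [641.11714239  78.81126959  58.80424559] xang -149.7722242925209 21.665440030532498 [ 0.1   0.62  1.65 -0.    0.88 -1.99]
knob 2 1976 [631.02710738 -36.05633646]
knob 3 1643 [641.08533224  79.30883708]
knob 4 1987 [535.35907108 125.89986525]
post [557.19188687  29.52989489  94.66066518]
centre [556.06255034  28.93650252] phi 174.5910430842098 1.1500730626561761
[-8.61125371 -5.46654277 10.64536377] [-0.83096451  1.23483863  0.11547296]
```

Aligned to within about 0.2°. I'll firm up the grip and confirm it holds still.

Emit:
arm_command(delta_pos=[[0, 0, 0], [0, 0, 0], [0, 0, 0], [0, 0, 0], [0, 0, 0], [0, 0, 0], [0, 0, 0], [0, 0, 0]], turn=[[0, 0, 0], [0, 0, 0], [0, 0, 0], [0, 0, 0], [0, 0, 0], [0, 0, 0], [0, 0, 0], [0, 0, 0]], grip_force=35)

```text
t: 35.8
eef_pos: [641.1, 78.8, 58.8]
orientation: [-0.261, 0.965, -0.0, -0.002]
ft_force: [-7.7, -4.8, 11.0]
finger_gap: 20.9
grip_force: 35.0
```

```bash
python3 p.py | egrep 'centre|tin|tip'; python3 -c "
from h import *
o=ctrl.get_obs(); print(o['t'],o['eef_pos'],o['finger_gap'],o['grip_force'],o['ft_force'])
for l in('dowel','offcut'): print(l,ctrl.recognise('top',l)[:1])
print(ctrl.sign_off())"
```

```text
centre [555.15839393  29.34038504] phi 174.39565337077772 0.01521222621954621
tin [455.88355188  38.09774303] 288 174.52639682078106 99.5704645491766
finial tip [456.13229161  35.42303135 121.06828345]
35.85 [641.12979886  78.78533677  58.79190374] 21.40543636180834 35.003249645233154 [-6.78829533 -4.35102995 11.06087737]
dowel [{'position': [427.2, -240.1, 68.3], 'p': 0.94}]
offcut [{'position': [482.1, -352.5, 65.3], 'p': 0.92}]
the job is handed in; nothing more can be done
None
```

The job is handed in at about 36 s: the finial stands foot down and released in the open tin, which is lined up with the pointer to about 0.2° by the cameras, knob 3 is held at 35 N, and the dowel and offcut were not touched.

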